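Find the loaded lamp module by weight and seat it on the kinematic mount

ROBOT

A 6-joint arm with a two-finger parallel gripper is mounted at the origin on a cart in front of the work surface, level with it; the furniture and walls round the work are solid. World frame = base frame: x ahead of the robot, y to its left, z up, the work surface at z = 0. Lengths are in m, angles in rad, forces in N, time in s.
With the tool pointing down it reaches from about 0.2 to 0.875 m from the base axis. Payload 3.4 kg.
Tool frame: the origin (TCP) lies at the very end of the fingers, on their centre line; the grasp point (between the pads) lies r.pinch_z behind it (r.pinch_z is the distance from the TCP to the grasp point, in m); z points along the fingers, y is the line along which they close (so a half turn about z gives the same grasp; the last joint's range is limited). The gripper opens to 94 mm and grips with 3 to 60 N. Pads are 16 mm wide; open, the fingers measure 119 mm over their backs; the gripper's body (75 mm by 177 mm) begins 78 mm behind the grasp point.
Start: joints at [1.086, 0.276, 1.505, -0, 1.361, -0.121], TCP at [0.205, 0.537, 0.205] pointing down, gripper open.
Joint ranges: [-2.89, 2.89], [-0.75, 2.08], [0.22, 2.7], [-1.18, 4.32], [0.11, 2.71], [-2.7, 2.7]. Speed limits (rad/s): [2.57, 2.57, 3.14, 3.14, 3.14, 3.14].

INTERFACE

Orientations are given as a unit quaternion [x, y, z, w].
In Python, from bench import r gives the robot as it stands. The module is installed in compiled form; this text tells all that it offers.
- The arm moves only by the shell command python3 -m inch 'ROWS' [FORCE]. ROWS is a JSON object of lists of equal length, an entry for each row: "twist": the turn, a rotation vector about the tool's x, y, z in rad, a list of three; "delta_pos": the shift along the tool's x, y, z in cm, a list of three; "jaw": the finger opening in cm, from 0 to 9.4. A call has 1 to 10 rows; each row shifts and turns the commanded pose from where the row before left it, along the tool's axes as they then stand; what a row does not reach is not made up. A row lasts 1/8 s, in which the tool goes at most 62.5 mm and 10.7 degrees, less where a joint would pass 70% of its speed; a pose out of reach is approached as far as the arm can. A call with a gripper value outside its range is refused whole. The fingers move at their own pace and stop on an object; FORCE is the grip in N (left out, the last holds). Time passes only in rows, so rows that do not move let the fingers close. It gives the time, the measured TCP pose, the force, the opening and the grip force at its end, in the units of the state.
- r.observe(): the state, without advancing time (a new reading comes with each control period).
- r.camera(name): name is "scene" or "top" or "wrist"; returns the picture (480x640x3 uint8, red, green, blue); there is no depth.
- r.camera_params(name): a dict with "mtx" (3x3 intrinsics, pixels), "extrinsics" (4x4, takes a point from camera to world coordinates). Camera axes: x right, y down, z forward; pixel columns grow to the right and rows downward; lengths in m; the calibration is good to about 2 mm. The wrist camera is an equidistant fisheye: a pixel r from the principal point sees the ray r / f radians off the axis. A picture is of the moment at which its call begins: read the wrist's pose just before it. camera_params takes no time and is no camera call; for the wrist camera it gives the pose at the moment of the call.
- r.finish_job(): hands the job in; it is judged then, once.
The state is a dict: "clock": time; "joint_pos": joint angles; "dq": joint speeds; "joint_torque": joint torques, N m; "tcp_pos": TCP position; "orientation": TCP orientation; "force": force on the tool from outside, world axes, zero at the start; "wrist_torque": the same for the moment, N m; "width": finger opening in m; "gripper_force": force on a finger pad.
Only numpy, scipy, OpenCV 4.12 (cv2) and the standard library are available. Lean on these libraries where they do the work, as an engineer would, in place of code of your own. Each camera call takes 0.05 s, during which the arm holds its last target. There are 200 camera calls.

TASK

Two lamp modules on the bench look alike, but only one has a lamp in it: lift them a little to feel which is the heavy one. Seat the heavy module on the kinematic mount, orange dot to orange dot, with all three ball feet settled in cone, groove and flat, and stand the light, empty one upright in the blue tray. The lamp is fragile: keep both modules upright and less than 20 cm above the bench, set them down gently, and leave the things around alone.

Things in the scene. Friction and masses are not known exactly. Their poses are not given: they have to be found in the camera images.
- module_a: Lamp module: rigid shut white housing 52 x 52 mm (grip faces at y = +-26 mm, z 20 to 104 mm), black vent cap on top, on an aluminium plate 100 x 84 mm (x, y), plate top at z = 18 mm. Origin under its middle in the plane of the foot undersides: z = 0 on the bench. +x: side with the black port cap; -x: steel connector. Orange dot on the plate over the cone foot.
- module_b: Twin of module_a, same shape, look and axes. Just one of the two holds the lamp, at random: that one weighs 0.47 to 0.66 kg, the empty one 0.19 to 0.25 kg. What is inside stands loose with about 3 mm of play. Three ball feet, 16 mm diameter, under each module's plate: cone foot at x, y = -36, +31 mm, groove foot at +36, +31, flat foot at 0, -31.
- module_a_cone_foot (a point): Centre of module_a's cone foot ball, at x, y, z = -36, +31, +8 mm in module_a's frame; axes parallel to the module's.
- module_b_cone_foot (a point): Centre of module_b's cone foot ball, at x, y, z = -36, +31, +8 mm in module_b's frame; axes parallel to the module's.
- mount: Kinematic mount, fixed: aluminium board (x -58 to +88, y +-56 mm, top 14 mm), on it a black plate 112 x 98 mm (top 24 mm) with three steel seats. Orange dot at the plate's corner by the cone seat. Black lens ring on a post at x 73 to 83, y +-19 mm, up to 99 mm high. Origin on the bench under the seat pattern's middle, z up. A seated module's port cap (+x) faces the lens (+x).
- mount_seat (a point): Where a module's origin lies when its feet are home, axes parallel to mount and module: 27.3 mm above the mount's origin. Seats at x, y: round cone -36, +31 mm; V groove along x at +36, +31; low flat puck 0, -31. Cone and groove tops are 33.5 mm above the bench, mouths 19 mm wide, walls 45 degrees: they catch a ball up to 8 mm off and draw it in.
- mount_cone (a point): Where the centre of the cone foot's ball lies when the module is home: x,y,z = -36,+31,+35.3 mm in the mount's frame.
- tray: Blue shallow tray, fixed, 156 x 142 mm (x, y), rim lip 4 mm wider all round, 22 mm high, walls 4 mm, floor 4 mm above the bench with a grey mat. Origin on the bench under its middle, z up. A module turned parallel to the tray has about 24 mm to spare on each side.
- tray_floor (a point): Centre of the tray's inner floor, 4 mm above the bench, axes parallel to the tray's.
- lamp_carton: A closed beige upright carton, 51 x 50 x 170 mm, standing on the bench behind the work; origin at the centre of its underside. A bystander: leave it alone.
- screwdriver: A small blue-handled screwdriver, 152 mm long, lying on the bench behind the work; origin under its middle. A bystander: leave it alone.
- amber_bottle: A brown screw-cap bottle, 55 mm diameter and 115 mm high, standing on the bench at the right; origin at the centre of its underside. A bystander: leave it alone.

How it is judged:
By the outcome, as a careful person would: the job done as asked, in the order asked, and still so for the second after the job is handed in, with the robot touching nothing.
It also fails if it takes over 72 s, if anything falls off the work surface, if the arm or the gripper's body presses on something with over 40 N, if the wrist force passes 120 N, or if a joint passes its speed limit or range.

## Working session

There is one attempt and no reset: what is moved stays moved. The work goes in short steps, Python scripts to look and compute and a shell command to move; the robot and the scene stay as the last step left them, time stands still between calls to the robot, and variables do not carry over. Pictures are saved under pics/ and viewed, at most 10 in all, crops included, and the job is handed in when it is done.

```bash
mkdir -p pics; python3 - <<'E'
from bench import r
import cv2,numpy as np
print(r.pinch_z); s=r.observe(); print(s)
for n in("scene","top"):
    im=r.camera(n); cv2.imwrite(f"pics/{n}0.png",im[:,:,::-1]); p=r.camera_params(n); print(n,np.round(p["mtx"],1).tolist(),np.round(p["extrinsics"],3).tolist())
E
```

```text
0.0188
{'clock': 0.0, 'joint_pos': array([ 1.08600884e+00,  2.76573557e-01,  1.50606842e+00,  1.94058618e-05,
        1.36070262e+00, -1.21024476e-01]), 'dq': array([-0.00021099,  0.00034386, -0.00067889, -0.00149385, -0.00090593,
       -0.00122648]), 'joint_torque': array([ 4.06283016e-04, -4.04590094e+01, -2.37234879e+01,  7.00283702e-02,
        3.46627913e-02, -1.32095383e-04]), 'tcp_pos': array([0.20433768, 0.53688658, 0.20464276]), 'orientation': array([ 1.80882294e-01,  9.83504361e-01, -8.33261011e-04, -2.70353727e-04]), 'force': array([-0.23851767, -0.57347907, -0.06352738]), 'wrist_torque': array([-0.02765675, -0.00785937, -0.01281752]), 'gripper_force': 0.0, 'width': 0.0942743938362338}
scene [[509.0, 0.0, 314.4], [0.0, 509.0, 239.4], [0.0, 0.0, 1.0]] [[0.563, -0.436, 0.702, -0.252], [-0.826, -0.285, 0.486, -0.656], [-0.012, -0.854, -0.52, 0.713], [0.0, 0.0, 0.0, 1.0]]
top [[501.1, 0.0, 323.9], [0.0, 501.1, 238.7], [0.0, 0.0, 1.0]] [[-0.011, -0.985, 0.17, 0.379], [-1.0, 0.01, -0.009, -0.059], [0.007, -0.17, -0.985, 1.296], [0.0, 0.0, 0.0, 1.0]]
```

View pics/top0.png

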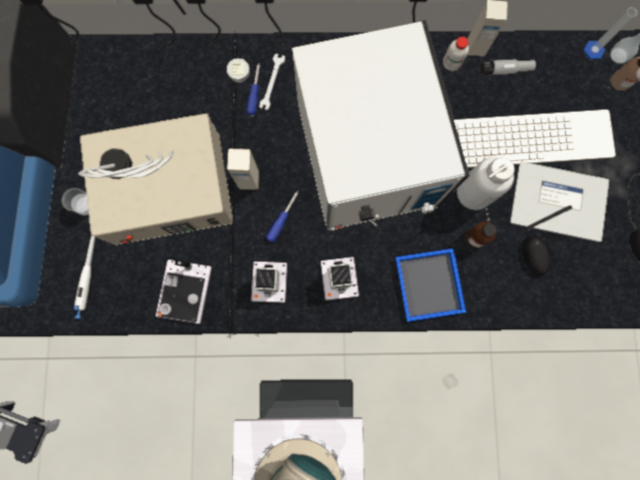

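View pics/scene0.png

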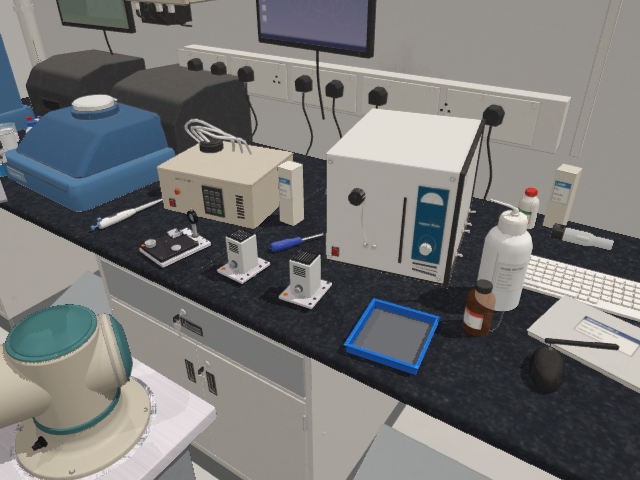

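The top view shows the mount at about (185,291), with its lens at the upper edge and its dot at lower left (159,314). The modules are near (267,281) and (340,278), each with a dot at lower left, and the tray is at (430,285). The scene view agrees. Next I'll measure these points.

```bash
cat > h.py <<'E'
import numpy as np,cv2
from bench import r
def plane(name,px,z,P=None):
    P=P or r.camera_params(name);E=np.array(P["extrinsics"]);K=np.array(P["mtx"])
    a=np.array([(px[0]-K[0,2])/K[0,0],(px[1]-K[1,2])/K[1,1],1.])
    if name=="wrist":
        q=np.hypot(a[0],a[1]);d=np.array([a[0]/q*np.sin(q),a[1]/q*np.sin(q),np.cos(q)])
    else:d=a
    d=E[:3,:3]@d;o=E[:3,3];return o+d*(z-o[2])/d[2]
def blobs(im,lo,hi,amin=3):
    m=cv2.inRange(cv2.cvtColor(im,cv2.COLOR_RGB2HSV),lo,hi)
    n,_,st,c=cv2.connectedComponentsWithStats(m)
    return [(c[i],st[i]) for i in range(1,n) if st[i,4]>=amin],m
E
python3 - <<'E'
from h import *
im=cv2.imread("pics/top0.png")[:,:,::-1].copy()
b,_=blobs(im,(3,120,120),(22,255,255))
for c,s in b:
    if 140<c[0]<480 and 240<c[1]<330: print("or",c.round(1),s[4],plane("top",c,.018).round(4),plane("top",c,.024).round(4))
b,m=blobs(im,(100,150,100),(125,255,255),100)
for c,s in b:
    if c[0]>380 and c[1]>240:
        cn=np.argwhere(m[s[1]:s[1]+s[3],s[0]:s[0]+s[2]]>0)[:,::-1]+s[:2]
        q=cv2.boxPoints(cv2.minAreaRect(cn.astype(np.float32)));w=np.array([plane("top",p,.022) for p in q]);print("tray",w.round(3).tolist(),w.mean(0).round(4))
cv2.imwrite("pics/crop1.png",cv2.resize(im[240:335,145:365,::-1],None,fx=3.6,fy=3.6,interpolation=cv2.INTER_CUBIC))
E
```

```text
or [329.  294.3] 7 [ 0.4552 -0.0813  0.018 ] [ 0.4549 -0.0812  0.024 ]
or [255.7 296. ] 7 [0.453  0.1046 0.018 ] [0.4526 0.1038 0.024 ]
or [159.5 314. ] 10 [0.4105 0.346  0.018 ] [0.4104 0.3441 0.024 ]
tray [[0.55, -0.251, 0.022], [0.576, -0.405, 0.022], [0.407, -0.426, 0.022], [0.382, -0.275, 0.022]] [ 0.4787 -0.3393  0.022 ]
```

View pics/crop1.png

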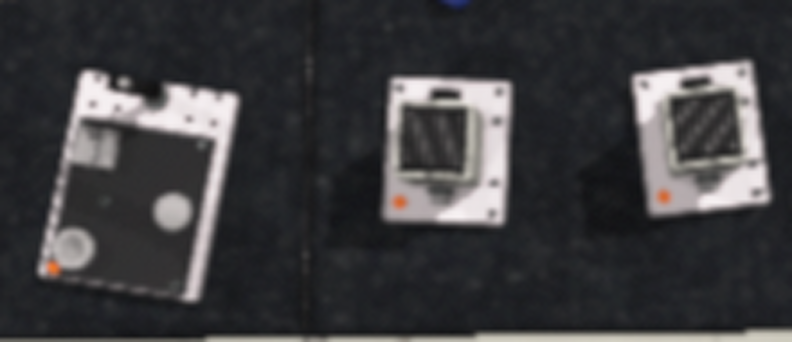

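The crop (3.6x, offset 145,240) shows these features, and the next step turns them into positions:
- **Left module plate:** corners (392,77), (512,82), (505,223), (383,220).
- **Right module plate:** corners (633,75), (753,62), (770,203), (650,216).
- **Mount:** cone at (74,248), puck at (172,211), groove at (97,147).

```bash
python3 - <<'E'
from h import *
f=lambda p,z: plane("top",np.array(p)/3.6+[145,240],z)
def fit(m,w):
    m=np.array(m)/1000.;w=np.array(w)[:,:2];a=m-m.mean(0);b=w-w.mean(0)
    t=np.arctan2((a[:,0]*b[:,1]-a[:,1]*b[:,0]).sum(),(a*b).sum());R=np.array([[np.cos(t),-np.sin(t)],[np.sin(t),np.cos(t)]])
    o=w.mean(0)-R@m.mean(0);return o.round(4),np.degrees(t).round(1),(1000*(m@R.T+o-w)).round(1).tolist()
C=[(50,42),(50,-42),(-50,-42),(-50,42)]
for c in ([(392,77),(512,82),(505,223),(383,220)],[(633,75),(753,62),(770,203),(650,216)]):
    print(fit(C,[f(p,.018) for p in c]))
print(fit([(88,56),(88,-56),(-58,-56),(-58,56)],[f(p,.014) for p in [(83,70),(240,95),(198,300),(40,275)]]))
print(fit([(-36,31),(36,31),(0,-31)],[f((74,248),.0335),f((97,147),.0335),f((172,211),.028)]))
from scipy.spatial.transform import Rotation as Ro
s=r.observe();print(Ro.from_quat(s['orientation']).as_matrix().round(3))
E
```

```text
(array([0.4889, 0.0701]), np.float64(-2.7), [[-0.6, -0.7], [-0.0, 0.9], [-0.2, 0.8], [0.7, -1.0]])
(array([ 0.4951, -0.1095]), np.float64(5.8), [[-0.4, -1.3], [-0.4, 1.0], [0.5, 0.7], [0.2, -0.4]])
(array([0.4528, 0.2901]), np.float64(-9.7), [[-0.3, -0.9], [0.0, 1.1], [-0.0, 0.2], [0.3, -0.4]])
(array([0.4524, 0.2903]), np.float64(-10.1), [[-0.2, 0.5], [0.9, 1.0], [-0.7, -1.4]])
[[-0.935  0.356 -0.001]
 [ 0.356  0.935 -0.001]
 [ 0.    -0.002 -1.   ]]
```

```bash
python3 -m inch '{"twist":[[0,0,-0.158],[0,0,-0.158]],"delta_pos":[[0,0,0],[0,0,0]],"jaw":[9.4,9.4]}' 30; python3 -m inch '{"twist":[[0,0,0],[0,0,0],[0,0,0],[0,0,0],[0,0,0],[0,0,0],[0,0,0],[0,0,0],[0,0,0],[0,0,0]],"delta_pos":[[-3.06,-4.53,0],[-3.06,-4.53,0],[-3.06,-4.53,0],[-3.06,-4.53,0],[-3.06,-4.53,0],[-3.06,-4.53,0],[-3.06,-4.53,0],[-3.06,-4.53,0],[-3.06,-4.53,0],[-3.06,-4.53,0]],"jaw":[9.4,9.4,9.4,9.4,9.4,9.4,9.4,9.4,9.4,9.4]}'; python3 -m inch '{"twist":[[0,0,0]],"delta_pos":[[0,0,0]],"jaw":[9.4]}'
python3 - <<'E'
from h import *
cv2.imwrite("pics/w1.png",r.camera("wrist")[:,:,::-1])
p=r.camera_params("wrist");print(p["mtx"],p["extrinsics"],r.observe()["clock"])
E
```

```text
clock: 0.35
tcp_pos: [0.2044, 0.5371, 0.2049]
orientation: [0.021, 1.0, -0.0, -0.0]
force: [0.2, -1.0, -0.7]
width: 0.0939
gripper_force: 0.0
clock: 1.6
tcp_pos: [0.4891, 0.0687, 0.2052]
orientation: [0.024, 1.0, 0.0, -0.0]
force: [-0.2, 1.0, 0.8]
width: 0.0941
gripper_force: 0.0
clock: 1.72
tcp_pos: [0.4902, 0.0673, 0.2049]
orientation: [0.026, 1.0, -0.0, -0.0]
force: [-0.2, 0.2, 1.1]
width: 0.0943
gripper_force: 0.0
[[371.64829954   0.         324.67323456]
 [  0.         371.64829954 241.59601457]
 [  0.           0.           1.        ]] [[ 0.05209553  0.96582991  0.25388705  0.4157928 ]
 [ 0.99864103 -0.05075699 -0.0118246   0.07301549]
 [ 0.00146599  0.25415803 -0.96716159  0.38555432]
 [ 0.          0.          0.          1.        ]] 1.775
```

View pics/w1.png

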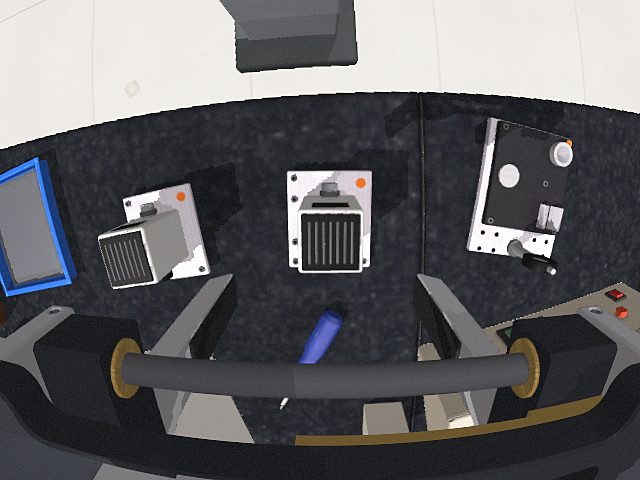

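The wrist view shows the middle module between the fingers: dot (361,183), plate far edge at row 171, columns 288–371. The mount's cone is at (562,153), its puck at (509,176) and its groove at (549,217).

```bash
python3 - <<'E'
from h import *
P=r.camera_params("wrist")
for n,p,z in [("dotL",(361,183),.018),("cornA",(288,171),.018),("cornB",(371.5,171),.018),("top1",(299,209),.104),("top2",(362,209),.104),("top3",(364,272),.104),("top4",(301,273),.104),("cone",(562,153),.0335),("puck",(509,176),.028),("groove",(549,217),.0335),("dotR",(181,197),.018)]:print(n,plane("wrist",p,z,P)[:2].round(4))
print(r.observe()["tcp_pos"])
E
```

```text
dotL [0.4541 0.1077]
cornA [0.4383 0.0361]
cornB [0.4425 0.1186]
top1 [0.4628 0.0512]
top2 [0.4653 0.0996]
top3 [0.5167 0.0999]
top4 [0.5148 0.0492]
cone [0.4224 0.3313]
puck [0.449  0.2648]
groove [0.4932 0.3166]
dotR [ 0.4562 -0.0791]
[0.48879226 0.06914958 0.20482189]
```

```bash
python3 -m inch '{"twist":[[0,0,0],[0,0,0],[0,0,0],[0,0,0],[0,0,0],[0,0,0],[0,0,0]],"delta_pos":[[0,0.3,3],[0,0,3.5],[0,0,3.5],[0,0,3],[0,0,2],[0,0,1],[0,0,0]],"jaw":[9.4,9.4,9.4,9.4,9.4,9.4,9.4]}'; python3 -m inch '{"twist":[[0,0,0],[0,0,0],[0,0,0],[0,0,0],[0,0,0],[0,0,0]],"delta_pos":[[0,0,0],[0,0,0],[0,0,0],[0,0,0],[0,0,0],[0,0,0]],"jaw":[7,6,5.4,5,4.8,4.8]}' 25
```

```text
clock: 2.65
tcp_pos: [0.488, 0.0742, 0.0452]
orientation: [0.023, 1.0, 0.0, -0.001]
force: [-0.3, -0.5, -0.6]
width: 0.0939
gripper_force: 0.0
clock: 3.4
tcp_pos: [0.4889, 0.073, 0.0456]
orientation: [0.024, 1.0, -0.0, 0.0]
force: [-1.6, -1.8, 2.4]
width: 0.0519
gripper_force: 25.0
```

```bash
python3 -m inch '{"twist":[[0,0,0],[0,0,0],[0,0,0],[0,0,0],[0,0,0],[0,0,0],[0,0,0]],"delta_pos":[[0,0,-0.3],[0,0,-0.5],[0,0,-0.5],[0,0,-0.5],[0,0,-0.2],[0,0,0],[0,0,0]],"jaw":[4.8,4.8,4.8,4.8,4.8,4.8,4.8]}'; for i in 1 2; do python3 -m inch '{"twist":[[0,0,0]],"delta_pos":[[0,0,0]],"jaw":[4.8]}' | grep -E "force|tcp"; done
```

```text
clock: 4.28
tcp_pos: [0.4886, 0.0733, 0.0653]
orientation: [0.024, 1.0, 0.0, -0.0]
force: [-0.3, 0.2, -1.8]
width: 0.0518
gripper_force: 25.0
tcp_pos: [0.4886, 0.0733, 0.0653]
force: [0.4, -0.0, -2.4]
gripper_force: 25.0
tcp_pos: [0.4887, 0.0733, 0.0653]
force: [-0.2, -0.5, -1.6]
gripper_force: 25.0
```

```bash
python3 -m inch '{"twist":[[0,0,0],[0,0,0],[0,0,0],[0,0,0],[0,0,0],[0,0,0],[0,0,0],[0,0,0]],"delta_pos":[[0,0,0.5],[0,0,0.5],[0,0,0.4],[0,0,0.25],[0,0,0.2],[0,0,0.1],[0,0,0.05],[0,0,0]],"jaw":[4.8,4.8,4.8,4.8,4.8,4.8,4.8,4.8]}'; python3 -m inch '{"twist":[[0,0,0],[0,0,0],[0,0,0],[0,0,0],[0,0,0],[0,0,0],[0,0,0],[0,0,0],[0,0,0]],"delta_pos":[[0,0,0],[0,0,0],[0,0,0],[0,0,0],[0,0,-2],[0,0,-3],[0,0,-4],[0,0,-3],[0,0,-1]],"jaw":[5.5,6.5,7.5,8.5,9.4,9.4,9.4,9.4,9.4]}'
```

```text
clock: 5.52
tcp_pos: [0.4888, 0.0733, 0.0457]
orientation: [0.024, 1.0, 0.0, 0.0]
force: [-0.7, -0.2, -0.2]
width: 0.0518
gripper_force: 25.0
clock: 6.65
tcp_pos: [0.4898, 0.0733, 0.1772]
orientation: [0.024, 1.0, 0.0, 0.002]
force: [0.4, -0.3, 0.0]
width: 0.0942
gripper_force: 0.0
```

```bash
python3 -m inch '{"twist":[[0,0,-0.149],[0,0,0],[0,0,0],[0,0,0],[0,0,0],[0,0,0],[0,0,0]],"delta_pos":[[0,0,0],[0.32,-4.5,0],[0.32,-4.5,0],[0.32,-4.5,0],[0.32,-4.5,0],[0,0,0],[0,0,0]],"jaw":[9.4,9.4,9.4,9.4,9.4,9.4,9.4]}'
python3 - <<'E'
from h import *
P=r.camera_params("wrist");im=r.camera("wrist");cv2.imwrite("pics/w2.png",im[:,:,::-1])
b,_=blobs(im,(3,120,120),(22,255,255),15)
for c,s in b:
  if c[1]<300: print(c.round(1),s[4],plane("wrist",c,.018,P).round(4),plane("wrist",c,.024,P).round(4))
print(r.observe()["tcp_pos"])
E
```

```text
clock: 7.52
tcp_pos: [0.4935, -0.1064, 0.1745]
orientation: [-0.05, 0.999, 0.001, -0.001]
force: [0.4, 0.8, 0.6]
width: 0.0939
gripper_force: 0.0
[355.4 189.3] 84 [ 0.4571 -0.0812  0.018 ] [ 0.4564 -0.0817  0.024 ]
[534.2 211.1] 57 [0.4552 0.1078 0.018 ] [0.4546 0.1038 0.024 ]
[ 14.3 279.3] 37 [ 0.5984 -0.4972  0.018 ] [ 0.5953 -0.4904  0.024 ]
[ 21.7 288.7] 28 [ 0.6095 -0.4848  0.018 ] [ 0.6061 -0.4782  0.024 ]
[ 0.49363952 -0.10598678  0.17473315]
```

```bash
python3 -m inch '{"twist":[[0,0,0],[0,0,0],[0,0,0],[0,0,0],[0,0,0],[0,0,0]],"delta_pos":[[-0.1,-0.1,3],[0,0,3.5],[0,0,3.2],[0,0,2],[0,0,1.2],[0,0,0]],"jaw":[9.4,9.4,9.4,9.4,9.4,9.4]}'; python3 -m inch '{"twist":[[0,0,0],[0,0,0],[0,0,0],[0,0,0],[0,0,0],[0,0,0]],"delta_pos":[[0,0,0],[0,0,0],[0,0,0],[0,0,0],[0,0,0],[0,0,0]],"jaw":[7,6,5.4,5,4.8,4.8]}' 25;  python3 -m inch '{"twist":[[0,0,0],[0,0,0],[0,0,0],[0,0,0],[0,0,0],[0,0,0],[0,0,0]],"delta_pos":[[0,0,-0.3],[0,0,-0.5],[0,0,-0.5],[0,0,-0.5],[0,0,-0.2],[0,0,0],[0,0,0]],"jaw":[4.8,4.8,4.8,4.8,4.8,4.8,4.8]}'; for i in 1 2; do python3 -m inch '{"twist":[[0,0,0]],"delta_pos":[[0,0,0]],"jaw":[4.8]}' | grep -E "force|tcp"; done
```

```text
clock: 8.32
tcp_pos: [0.4949, -0.107, 0.046]
orientation: [-0.051, 0.999, 0.0, -0.001]
force: [0.5, -0.1, -0.3]
width: 0.094
gripper_force: 0.0
clock: 9.07
tcp_pos: [0.4956, -0.1082, 0.0467]
orientation: [-0.051, 0.999, -0.0, 0.0]
force: [-0.0, -1.2, 1.7]
width: 0.0522
gripper_force: 25.0
clock: 9.95
tcp_pos: [0.4951, -0.1079, 0.0663]
orientation: [-0.051, 0.999, 0.0, -0.0]
force: [-0.5, 0.5, -6.4]
width: 0.0519
gripper_force: 25.0
tcp_pos: [0.4952, -0.1079, 0.0663]
force: [0.1, -0.5, -5.3]
gripper_force: 25.0
tcp_pos: [0.4952, -0.1079, 0.0663]
force: [-0.1, 0.1, -6.6]
gripper_force: 25.0
```

This module is the heavy one, at about 0.6 kg against 0.2 kg for the other. I'll carry it low around the front of the light module.

```bash
python3 -m inch '{"twist":[[0,0,0.02],[0,0,0.03],[0,0,0.03],[0,0,0.03],[0,0,0.03],[0,0,0.03],[0,0,0.03],[0,0,0.03],[0,0,0.025],[0,0,0.02]],"delta_pos":[[0,0,-0.3],[0,0,-0.5],[0,0,-0.5],[0,0,-0.5],[0,0,-0.5],[0,0,-0.5],[0,0,-0.5],[0,0,-0.4],[0,0,-0.3],[0,0,0]],"jaw":[4.8,4.8,4.8,4.8,4.8,4.8,4.8,4.8,4.8,4.8]}' 30; python3 -m inch '{"twist":[[0,0,0],[0,0,0],[0,0,0],[0,0,0],[0,0,0],[0,0,0],[0,0,0],[0,0,0]],"delta_pos":[[0.7,0.2,0],[1.7,0.4,0],[2.4,0.6,0],[2.6,0.7,0],[2.6,0.7,0],[2.2,0.5,0],[1.2,0.3,0],[0.4,0.1,0]],"jaw":[4.8,4.8,4.8,4.8,4.8,4.8,4.8,4.8]}'
```

```text
clock: 11.45
tcp_pos: [0.4955, -0.108, 0.1067]
orientation: [0.087, 0.996, -0.0, 0.0]
force: [0.4, 0.1, -5.7]
width: 0.0519
gripper_force: 30.0
clock: 12.45
tcp_pos: [0.3645, -0.0492, 0.1065]
orientation: [0.087, 0.996, -0.0, 0.0]
force: [0.6, 0.6, -5.5]
width: 0.0518
gripper_force: 30.0
```

```bash
python3 -m inch '{"twist":[[0,0,0],[0,0,0],[0,0,0],[0,0,0],[0,0,0],[0,0,0],[0,0,0],[0,0,0],[0,0,0],[0,0,0]],"delta_pos":[[0.2,1,0],[0.3,2,0],[0.5,2.9,0],[0.6,3.4,0],[0.6,3.4,0],[0.6,3.4,0],[0.6,3.4,0],[0.5,2.8,0],[0.3,1.5,0],[0.1,0.6,0]],"jaw":[4.8,4.8,4.8,4.8,4.8,4.8,4.8,4.8,4.8,4.8]}';python3 -m inch '{"twist":[[0,0,0],[0,0,0]],"delta_pos":[[0,0,0],[0,0,0]],"jaw":[4.8,4.8]}'
python3 - <<'E'
from h import *
P=r.camera_params("wrist");im=r.camera("wrist");cv2.imwrite("pics/w3.png",im[:,:,::-1])
b,_=blobs(im,(3,120,120),(22,255,255),15)
for c,s in b:
  if c[1]<300: print(c.round(1),s[4],plane("wrist",c,.078,P).round(4),plane("wrist",c,.024,P).round(4))
print(r.observe()["tcp_pos"])
E
```

```text
clock: 13.7
tcp_pos: [0.3655, 0.1988, 0.1063]
orientation: [0.086, 0.996, -0.0, -0.0]
force: [0.5, -0.5, -5.0]
width: 0.0519
gripper_force: 30.0
clock: 13.95
tcp_pos: [0.3653, 0.1973, 0.1064]
orientation: [0.087, 0.996, -0.0, -0.0]
force: [0.8, -0.1, -5.9]
width: 0.052
gripper_force: 30.0
[378.4 212.3] 214 [0.3357 0.2344 0.078 ] [0.3467 0.2406 0.024 ]
[511.4 272.3] 70 [0.3892 0.3175 0.078 ] [0.4141 0.3452 0.024 ]
[0.36528417 0.19735652 0.10643783]
```

View pics/w3.png

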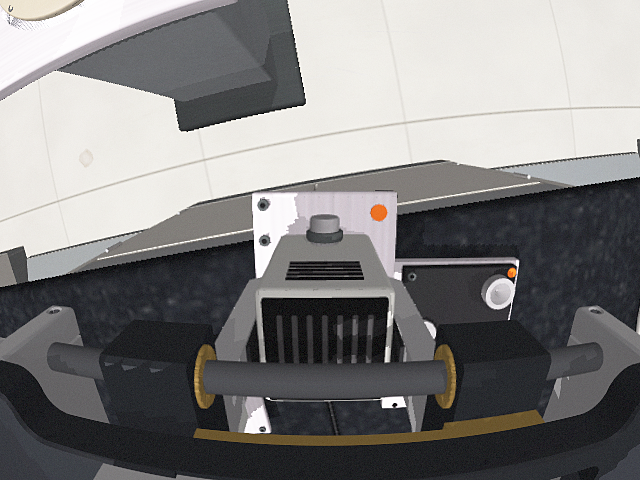

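The picture shows the held module upright with its dot at (378,212), which matches the TCP prediction to 0.5 mm. The mount's cone seat is visible at about (498,292) and its dot at (511,272).

```bash
python3 - <<'E'
from h import *
P=r.camera_params("wrist");im=cv2.imread("pics/w3.png")
g=im[265:325,470:530].min(2);m=(g>150).astype(np.uint8)
n,l,st,c=cv2.connectedComponentsWithStats(m);i=1+np.argmax(st[1:,4]);print(st[i],c[i]+[470,265])
for p in [c[i]+[470,265],st[i][:2]+st[i][2:4]/2+[470,265],(498,291)]:print(plane("wrist",p,.0335,P).round(4))
cs=[(400,259),(518,258)];print([plane("wrist",p,.014,P).round(4) for p in cs])
E
```

```text
[ 15   0  34  55 759] [501.01844532 293.06192358]
[0.4258 0.3307 0.0335]
[0.4255 0.3316 0.0335]
[0.4234 0.3279 0.0335]
[array([0.3883, 0.2535, 0.014 ]), array([0.407 , 0.3571, 0.014 ])]
```

```bash
python3 -m inch '{"twist":[[0,0,0],[0,0,0],[0,0,0],[0,0,0],[0,0,0],[0,0,0],[0,0,0],[0,0,0]],"delta_pos":[[-0.35,0.59,0],[-0.9,1.4,0],[-1.4,2.2,0],[-1.6,2.4,0],[-1.4,2.1,0],[-0.9,1.4,0],[-0.4,0.6,0],[-0.1,0.2,0]],"jaw":[4.8,4.8,4.8,4.8,4.8,4.8,4.8,4.8]}';python3 -m inch '{"twist":[[0,0,0],[0,0,0]],"delta_pos":[[0,0,0.5],[0,0,0.5]],"jaw":[4.8,4.8]}'
python3 - <<'E'
from h import *
P=r.camera_params("wrist");im=r.camera("wrist");a=im[:,:,::-1][120:440,150:550]
b=r.camera("scene")[:,:,::-1][190:270,120:240]
cv2.imwrite("pics/w4.png",np.hstack([a,cv2.resize(b,(400,267)).__class__ and cv2.copyMakeBorder(cv2.resize(b,(400,267)),0,53,0,0,0)]))
q,_=blobs(im,(3,120,120),(22,255,255),15)
for c,s in q:
  if c[1]<300: print(c.round(1),s[4],plane("wrist",c,.068,P).round(4),plane("wrist",c,.024,P).round(4))
print(r.observe()["tcp_pos"])
E
```

```text
clock: 15.0
tcp_pos: [0.4533, 0.2931, 0.1062]
orientation: [0.087, 0.996, -0.0, -0.0]
force: [-0.4, 0.4, -5.5]
width: 0.0519
gripper_force: 30.0
clock: 15.25
tcp_pos: [0.4529, 0.2926, 0.0961]
orientation: [0.087, 0.996, -0.0, -0.0]
force: [0.2, 0.6, -5.4]
width: 0.0523
gripper_force: 30.0
[388.2 183.5] 123 [0.4076 0.3377 0.068 ] [0.4133 0.3444 0.024 ]
[378.3 212.3] 212 [0.4232 0.3296 0.068 ] [0.4322 0.3347 0.024 ]
[107.8 287.2] 75 [0.4409 0.1441 0.068 ] [0.4536 0.11   0.024 ]
[0.45254492 0.29249706 0.09572585]
```

View pics/w4.png

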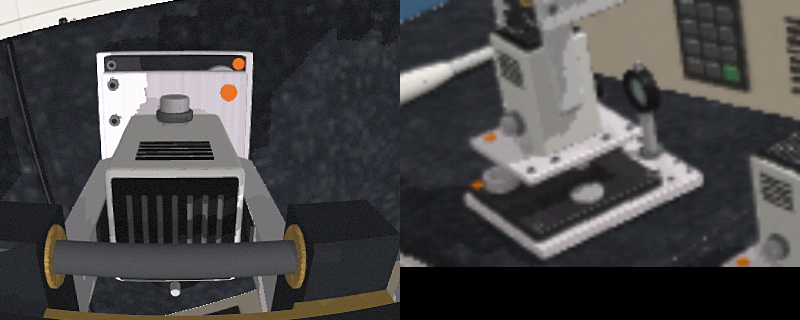

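The module hangs over the mount with its cone-foot dot next to the mount's dot, and lies parallel to it. The board's rear corners are at about (248,172) and (402,171) in the full picture.

```bash
python3 - <<'E'
from h import *
P=r.camera_params("wrist")
a,b=[plane("wrist",p,.014,P)[:2] for p in[(247.5,172),(402.5,171.5)]]
u=(b-a)/np.linalg.norm(b-a);print(a.round(4),b.round(4),np.linalg.norm(b-a),np.degrees(np.arctan2(-u[0],u[1])))
print("origin",(a+b)/2+.058*np.array([u[1],-u[0]]))
E
```

```text
[0.3883 0.2483] [0.4072 0.3573] 0.11063401655849049 -9.831386752653815
origin [0.45490186 0.29293947]
```

```bash
python3 -m inch '{"twist":[[0,0,0],[0,0,0],[0,0,0],[0,0,0],[0,0,0],[0,0,0],[0,0,0]],"delta_pos":[[-0.15,0,0.3],[0,0,0.4],[0,0,0.4],[0,0,0.3],[0,0,0.2],[0,0,0.2],[0,0,0]],"jaw":[4.8,4.8,4.8,4.8,4.8,4.8,4.8]}';python3 -m inch '{"twist":[[0,0,0],[0,0,0],[0,0,0]],"delta_pos":[[0,0,0.1],[0,0,0.1],[0,0,0]],"jaw":[4.8,4.8,4.8]}'
```

```text
clock: 16.23
tcp_pos: [0.4549, 0.2929, 0.0783]
orientation: [0.087, 0.996, -0.0, -0.0]
force: [-0.2, 0.1, -6.2]
width: 0.0519
gripper_force: 30.0
clock: 16.6
tcp_pos: [0.455, 0.2929, 0.0764]
orientation: [0.087, 0.996, -0.0, -0.0]
force: [0.1, 0.2, -4.9]
width: 0.0519
gripper_force: 30.0
```

```bash
python3 -m inch '{"twist":[[0,0,0],[0,0,0],[0,0,0]],"delta_pos":[[0,0,0.1],[0,0,0.05],[0,0,0]],"jaw":[4.8,4.8,4.8]}';python3 -m inch '{"twist":[[0,0,0],[0,0,0],[0,0,0]],"delta_pos":[[0,0,0.05],[0,0,0.03],[0,0,0]],"jaw":[4.8,4.8,4.8]}'
```

```text
clock: 16.98
tcp_pos: [0.4546, 0.2929, 0.0754]
orientation: [0.087, 0.996, 0.0, -0.0]
force: [-2.1, -1.0, -0.1]
width: 0.0518
gripper_force: 30.0
clock: 17.35
tcp_pos: [0.4547, 0.2928, 0.0751]
orientation: [0.087, 0.996, 0.0, -0.0]
force: [-3.6, -2.0, 5.7]
width: 0.0516
gripper_force: 30.0
```

```bash
python3 -m inch '{"twist":[[0,0,0],[0,0,0],[0,0,0]],"delta_pos":[[0.1,-0.05,0],[0,0,0],[0,0,0]],"jaw":[4.8,4.8,4.8]}';python3 -m inch '{"twist":[[0,0,0],[0,0,0],[0,0,0]],"delta_pos":[[0.03,-0.03,0.05],[0,0,0],[0,0,0]],"jaw":[4.8,4.8,4.8]}'
```

```text
clock: 17.73
tcp_pos: [0.454, 0.2927, 0.0746]
orientation: [0.087, 0.996, 0.0, 0.0]
force: [-3.3, -0.5, 4.4]
width: 0.0517
gripper_force: 30.0
clock: 18.1
tcp_pos: [0.454, 0.2927, 0.0745]
orientation: [0.087, 0.996, 0.0, 0.0]
force: [-3.5, -1.1, 7.5]
width: 0.0521
gripper_force: 30.0
```

```bash
python3 -m inch '{"twist":[[0,0,0],[0,0,0],[0,0,0],[0,0,0]],"delta_pos":[[0.05,0,0],[0,0,0],[0,0,0],[0,0,0]],"jaw":[4.8,4.8,4.8,4.8]}' 4;python3 -m inch '{"twist":[[0,0,0],[0,0,0],[0,0,0],[0,0,0],[0,0,0]],"delta_pos":[[0,0,0],[0,0,0],[0,0,0],[0,0,0],[0,0,0]],"jaw":[5.3,5.5,6.5,8,9.2]}'
python3 - <<'E'
from h import *
P=r.camera_params("wrist");im=r.camera("wrist");a=im[:,:,::-1][120:440,150:550]
b=r.camera("scene")[:,:,::-1][190:270,120:240]
cv2.imwrite("pics/w5.png",np.hstack([a,cv2.copyMakeBorder(cv2.resize(b,(400,267)),0,53,0,0,0)]))
q,_=blobs(im,(3,120,120),(22,255,255),15)
for c,s in q:
  if c[1]<300: print(c.round(1),s[4],plane("wrist",c,.0453,P).round(4),plane("wrist",c,.024,P).round(4))
E
```

```text
clock: 18.6
tcp_pos: [0.4543, 0.2923, 0.0741]
orientation: [0.087, 0.996, 0.0, 0.001]
force: [-0.1, -2.7, 5.9]
width: 0.052
gripper_force: 4.0
clock: 19.23
tcp_pos: [0.4531, 0.2926, 0.0736]
orientation: [0.087, 0.996, 0.0, -0.0]
force: [-0.8, 0.3, 1.0]
width: 0.0815
gripper_force: 0.0
[394.2 186.4] 133 [0.4101 0.3409 0.0453] [0.4131 0.3445 0.024 ]
[379.1 213.7] 219 [0.4244 0.3299 0.0453] [0.4288 0.3324 0.024 ]
[ 93.7 296.9] 84 [0.4467 0.1282 0.0453] [0.4534 0.1101 0.024 ]
```

View pics/w5.png

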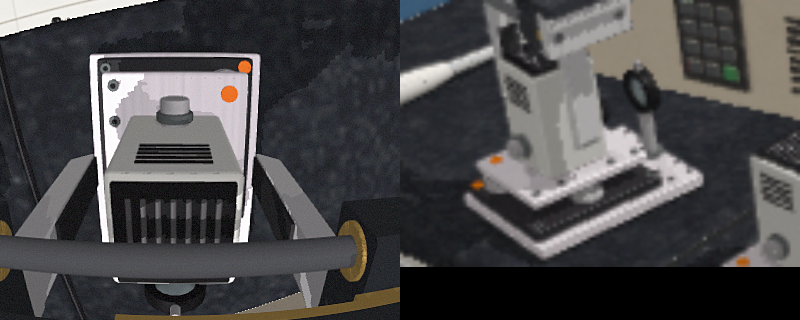

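The module looks level and seated, with the dots adjacent. I'll back off straight up and go back to the light one.

```bash
python3 -m inch '{"twist":[[0,0,0],[0,0,0],[0,0,0],[0,0,0],[0,0,0],[0,0,0],[0,0,0],[0,0,-0.126],[0,0,0]],"delta_pos":[[0,0,0],[0,0,-0.6],[0,0,-1.6],[0,0,-2.5],[0,0,-3],[0,0,-3],[0,0,-1.3],[0,0,0],[0,0,0]],"jaw":[9.4,9.4,9.4,9.4,9.4,9.4,9.4,9.4,9.4]}' 25
python3 - <<'E'
from h import *
P=r.camera_params("wrist");im=r.camera("wrist")
cv2.imwrite("pics/w6.png",np.hstack([im[:,:,::-1][80:400,180:580],cv2.copyMakeBorder(cv2.resize(r.camera("scene")[:,:,::-1][190:270,120:240],(400,267)),0,53,0,0,0)]))
E
python3 -m inch '{"twist":[[0,0,0],[0,0,0],[0,0,0],[0,0,0],[0,0,0],[0,0,0],[0,0,0]],"delta_pos":[[-0.46,-2.1,0],[-0.92,-4.3,0],[-0.92,-4.4,0],[-0.92,-4.4,0],[-0.92,-4.3,0],[-0.46,-2.2,0],[0,0,0]],"jaw":[9.4,9.4,9.4,9.4,9.4,9.4,9.4]}';python3 -m inch '{"twist":[[0,0,0]],"delta_pos":[[0,0,0]],"jaw":[9.4]}'
python3 - <<'E'
from h import *
P=r.camera_params("wrist");im=r.camera("wrist")
q,_=blobs(im,(3,120,120),(22,255,255),15)
for c,s in q:
  if c[1]<300: print(c.round(1),s[4],plane("wrist",c,.018,P).round(4))
E
```

```text
clock: 20.45
tcp_pos: [0.4528, 0.2923, 0.1934]
orientation: [0.025, 1.0, -0.0, -0.0]
force: [-0.2, -0.0, -0.6]
width: 0.0937
gripper_force: 0.0
clock: 21.42
tcp_pos: [0.4887, 0.0724, 0.1932]
orientation: [0.026, 1.0, 0.0, -0.0]
force: [-0.0, 0.8, 1.2]
width: 0.094
gripper_force: 0.0
clock: 21.55
tcp_pos: [0.4884, 0.0742, 0.1934]
orientation: [0.024, 1.0, 0.0, -0.0]
force: [-0.2, -0.3, -1.1]
width: 0.0937
gripper_force: 0.0
[571.1 156.6] 52 [0.4249 0.353  0.018 ]
[355.8 186. ] 75 [0.4553 0.1065 0.018 ]
```

View pics/w6.png

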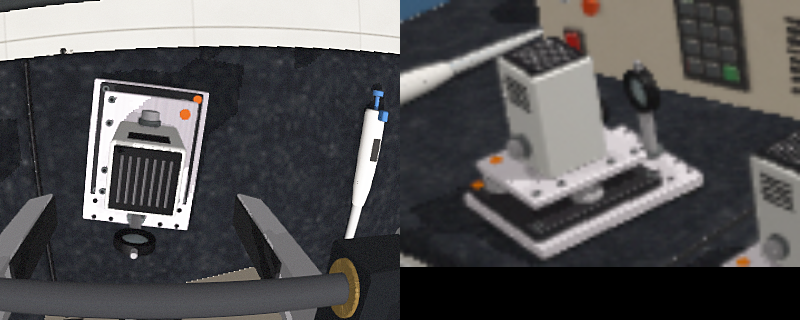

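The heavy module sits parallel, level and centred on the mount. Now I'll grip the light one.

```bash
python3 -m inch '{"twist":[[0,0,0],[0,0,0],[0,0,0],[0,0,0],[0,0,0],[0,0,0],[0,0,0]],"delta_pos":[[0,0,2.5],[0,0,3.5],[0,0,3.5],[0,0,2.7],[0,0,1.6],[0,0,1],[0,0,0]],"jaw":[9.4,9.4,9.4,9.4,9.4,9.4,9.4]}'; python3 -m inch '{"twist":[[0,0,0],[0,0,0],[0,0,0],[0,0,0],[0,0,0],[0,0,0]],"delta_pos":[[0,0,0],[0,0,0],[0,0,0],[0,0,0],[0,0,0],[0,0,0]],"jaw":[7,6,5.4,5,4.8,4.8]}' 25;  python3 -m inch '{"twist":[[0,0,0],[0,0,-0.01],[0,0,-0.02],[0,0,-0.03],[0,0,-0.03],[0,0,-0.03],[0,0,-0.03],[0,0,-0.03],[0,0,-0.02],[0,0,0]],"delta_pos":[[0,0,-0.3],[0,0,-0.6],[0,0,-0.8],[0,0,-0.8],[0,0,-0.8],[0,0,-0.8],[0,0,-0.8],[0,0,-0.6],[0,0,-0.3],[0,0,0]],"jaw":[4.8,4.8,4.8,4.8,4.8,4.8,4.8,4.8,4.8,4.8]}'
```

```text
clock: 22.48
tcp_pos: [0.4883, 0.0742, 0.0452]
orientation: [0.023, 1.0, 0.0, -0.001]
force: [-0.2, 0.9, -0.7]
width: 0.0937
gripper_force: 0.0
clock: 23.22
tcp_pos: [0.4888, 0.0734, 0.0458]
orientation: [0.024, 1.0, 0.0, 0.0]
force: [0.0, -0.5, 1.7]
width: 0.0518
gripper_force: 25.0
clock: 24.48
tcp_pos: [0.4888, 0.0735, 0.1038]
orientation: [-0.076, 0.997, 0.0, 0.0]
force: [-0.2, 0.7, -2.4]
width: 0.052
gripper_force: 25.0
```

```bash
python3 -m inch '{"twist":[[0,0,0],[0,0,0],[0,0,0],[0,0,0],[0,0,0],[0,0,0],[0,0,0],[0,0,0],[0,0,0],[0,0,0]],"delta_pos":[[0.18,-1,0],[0.35,-2,0],[0.53,-3,0],[0.62,-3.5,0],[0.62,-3.5,0],[0.62,-3.5,0],[0.62,-3.5,0],[0.62,-3.5,0],[0.62,-3.5,0],[0.62,-3.5,0]],"jaw":[4.8,4.8,4.8,4.8,4.8,4.8,4.8,4.8,4.8,4.8]}';python3 -m inch '{"twist":[[0,0,0],[0,0,0],[0,0,0],[0,0,0],[0,0,0],[0,0,0],[0,0,0]],"delta_pos":[[0.6,-3.3,0],[0.53,-3,0],[0.35,-2,0],[0.2,-1.2,0],[0.1,-0.6,0],[0,0,0],[0,0,0]],"jaw":[4.8,4.8,4.8,4.8,4.8,4.8,4.8]}'
python3 - <<'E'
from h import *
P=r.camera_params("wrist");im=r.camera("wrist");cv2.imwrite("pics/w7.png",im[:,:,::-1][80:400,100:540]);print(r.observe()["tcp_pos"])
q,_=blobs(im,(3,120,120),(22,255,255),60)
for c,s in q:
  if c[1]<300: print(c.round(1),plane("wrist",c,.076,P).round(4))
E
```

```text
clock: 25.72
tcp_pos: [0.4809, -0.2378, 0.1033]
orientation: [-0.076, 0.997, 0.0, -0.0]
force: [0.4, 0.2, -2.1]
width: 0.0514
gripper_force: 25.0
clock: 26.6
tcp_pos: [0.4793, -0.3377, 0.1037]
orientation: [-0.076, 0.997, 0.0, -0.0]
force: [-0.4, -0.1, -1.9]
width: 0.0523
gripper_force: 25.0
[ 0.4793425  -0.33779347  0.10370883]
[379.1 213.4] [ 0.44  -0.312  0.076]
```

View pics/w7.png

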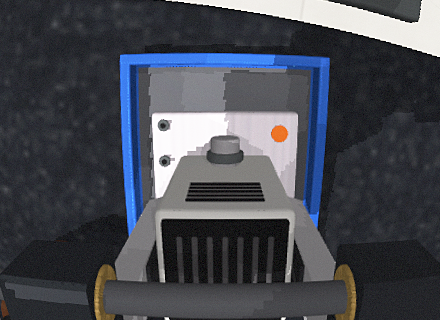

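The module is centred over the tray and parallel to it. Lowering.

```bash
python3 -m inch '{"twist":[[0,0,0],[0,0,0],[0,0,0],[0,0,0],[0,0,0],[0,0,0],[0,0,0],[0,0,0],[0,0,0]],"delta_pos":[[0,0,0.4],[0,0,0.8],[0,0,0.9],[0,0,0.9],[0,0,0.8],[0,0,0.6],[0,0,0.4],[0,0,0.2],[0,0,0]],"jaw":[4.8,4.8,4.8,4.8,4.8,4.8,4.8,4.8,4.8]}';python3 -m inch '{"twist":[[0,0,0],[0,0,0],[0,0,0],[0,0,0],[0,0,0]],"delta_pos":[[0,0,0.1],[0,0,0.1],[0,0,0.1],[0,0,0.1],[0,0,0]],"jaw":[4.8,4.8,4.8,4.8,4.8]}'
```

```text
clock: 27.78
tcp_pos: [0.4793, -0.3387, 0.0536]
orientation: [-0.076, 0.997, 0.0, 0.0]
force: [0.4, -0.1, -2.2]
width: 0.0516
gripper_force: 25.0
clock: 28.4
tcp_pos: [0.4793, -0.3387, 0.0499]
orientation: [-0.076, 0.997, -0.0, 0.0]
force: [-0.9, -0.4, 0.2]
width: 0.0518
gripper_force: 25.0
```

In contact. Now I'll release, retreat up and check.

```bash
python3 -m inch '{"twist":[[0,0,0],[0,0,0],[0,0,0],[0,0,0],[0,0,0],[0,0,0],[0,0,0]],"delta_pos":[[0,0,0.02],[0,0,0],[0,0,0],[0,0,0],[0,0,0],[0,0,0],[0,0,0]],"jaw":[4.8,5,5.5,6.5,8,9.4,9.4]}' 5;python3 -m inch '{"twist":[[0,0,0],[0,0,0],[0,0,0],[0,0,0],[0,0,0],[0,0,0],[0,0,0]],"delta_pos":[[0,0,-0.6],[0,0,-1.6],[0,0,-3],[0,0,-3.5],[0,0,-3.5],[0,0,-1.5],[0,0,0]],"jaw":[9.4,9.4,9.4,9.4,9.4,9.4,9.4]}'
python3 - <<'E'
from h import *
s=r.camera("scene")[:,:,::-1];t=r.camera("top")[:,:,::-1]
f=lambda im:cv2.resize(im,(800,300),interpolation=cv2.INTER_CUBIC)
cv2.imwrite("pics/end.png",np.vstack([f(s[210:375,110:550]),f(t[205:340,140:500])]))
E
```

```text
clock: 29.28
tcp_pos: [0.4793, -0.3387, 0.0494]
orientation: [-0.076, 0.997, 0.0, 0.0]
force: [0.9, 0.2, 0.4]
width: 0.0916
gripper_force: 0.0
clock: 30.15
tcp_pos: [0.4797, -0.339, 0.1877]
orientation: [-0.076, 0.997, -0.001, 0.001]
force: [0.6, 0.2, 0.0]
width: 0.094
gripper_force: 0.0
```

View pics/end.png

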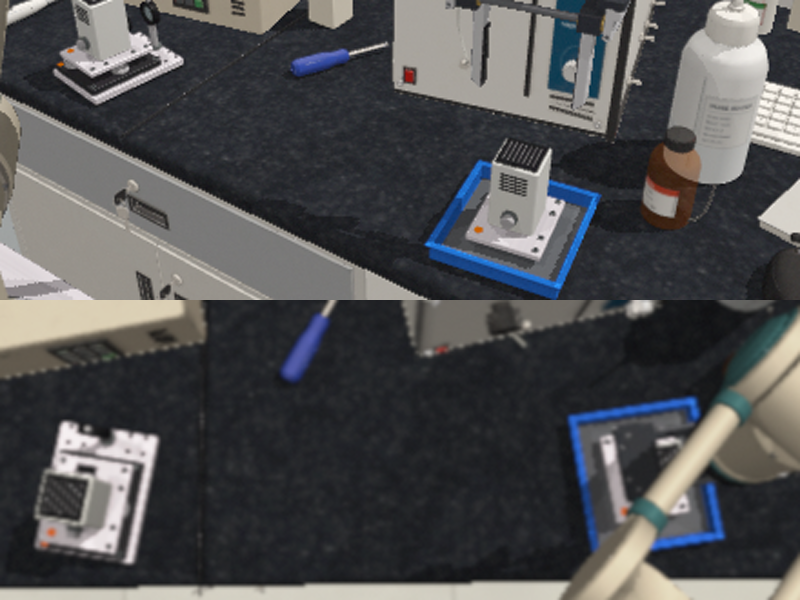

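The end view shows the heavy module on the mount, dots adjacent at lower left, and the light one upright in the tray. The bystanders haven't moved. One number check on the seating before handing in.

```bash
python3 - <<'E'
from h import *
for n in("top","scene"):
    im=r.camera(n);P=r.camera_params(n)
    q,_=blobs(im,(3,120,120),(22,255,255),3)
    for c,s in q:
        w=plane(n,c,.0453,P)
        if abs(w[0]-.42)<.03 and abs(w[1]-.335)<.03:print(n,c.round(1),s[4],w.round(4),plane(n,c,.024,P).round(4))
E
```

```text
top [162.7 309. ] 7 [0.422  0.33   0.0453] [0.4227 0.3366 0.024 ]
top [159.5 314.5] 4 [0.4086 0.3373 0.0453] [0.4091 0.3441 0.024 ]
scene [148.3 237.4] 7 [0.425  0.3297 0.0453] [0.4466 0.3611 0.024 ]
scene [143. 245.] 5 [0.3932 0.3116 0.0453] [0.4137 0.3424 0.024 ]
```

```bash
python3 -c "
from bench import r
print(r.finish_job())"
```

```text
the job is handed in; nothing more can be done
None
```

I seated the heavy module (about 0.6 kg) on the mount, dot to dot, then stood the light one (about 0.2 kg) upright in the blue tray; final images put the cone-foot dot within about 2 mm of home, and I handed in at about 30 s.

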